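# Angle the spare shelf batten past the post into its bay

## Robot

A 6-joint arm with a two-finger parallel gripper is mounted at the origin on the work surface. World frame = base frame: x ahead of the robot, y to its left, z up, the work surface at z = 0. Lengths are in m, angles in rad, forces in N, time in s.
With the tool pointing down it reaches from about 0.4 to 0.925 m from the base axis. Payload 3.4 kg.
Tool frame: the origin (TCP) lies at the very end of the fingers, on their centre line; the grasp point (between the pads) lies 19 mm behind it; z points along the fingers, y is the line along which they close (so a half turn about z gives the same grasp; the last joint's range is limited). The gripper opens to 85 mm and grips with 20 to 120 N. Pads are 22 mm wide; open, the fingers measure 114 mm over their backs; the gripper's body (76 mm by 85 mm) begins 54 mm behind the grasp point. The pads swing forward as they close: fully open they stand 13 mm farther back than shut.
Start: joints at [1.079, 0.307, 1.506, -0, 1.328, -0.073], TCP at [0.234, 0.525, 0.231] pointing down, gripper open.
Joint ranges: [-3.12, 3.12], [-1.05, 2.28], [0.14, 2.33], [-1.42, 4.57], [0.1, 2.73], [-2.68, 2.68]. Speed limits (rad/s): [2.57, 2.57, 3.14, 3.14, 3.14, 3.14].

## Interface

Orientations are given as [roll, pitch, yaw] about the fixed x, y, z axes, in that order (R = Rz(yaw) Ry(pitch) Rx(roll)).
In Python, from station import manip, gripper_to, kin, viewer, order gives the robot as it stands. The module is installed in compiled form; this text tells all that it offers. Calls block until the motion is done:
- manip.move_ptp(position, orientation): joint-space move of the TCP to a pose.
- manip.line_to(position, rotation=None, velocity=0.15, f_stop=None): straight line of the TCP; rotation=None keeps the orientation; velocity is the mean speed in m/s. With f_stop (N) it stops when the force on the tool has changed by that much, and returns True; else False.
- manip.move_j(angles): joint-space move.
- gripper_to(opening, newtons=None): finger opening in m; newtons is the grip in N (None keeps the last); returns when the fingers have stopped.
- manip.pause(seconds).
- kin.ik(position, orientation): joint angles nearest the present ones, or None.
- manip.state(): the state.
- viewer.capture(name): name is "scene" or "top" or "wrist"; returns the picture (384x512x3 uint8, red, green, blue); there is no depth.
- viewer.camera_params(name): a dict with "fx", "fy", "cx", "cy" (pixels), "cam_to_world" (4x4, takes a point from camera to world coordinates); the wrist camera has in their place "T_tool_cam" (4x4, takes a point from camera to tool coordinates, whose origin is the TCP and whose axes are the flange's). Camera axes: x right, y down, z forward; pixel columns grow to the right and rows downward; lengths in m; the calibration is good to about 2 mm. A picture is of the moment at which its call begins: read the wrist's pose just before it. camera_params takes no time and is no camera call.
A pose or a line that the arm cannot do raises manip.IKError and nothing moves.
- order.close_job(): hands the job in; it is judged then, once.
The state is a dict: "clock": time; "q": joint angles; "dq": joint speeds; "joint_efforts": joint torques, N m; "tool_pos": TCP position; "tcp_rot": TCP orientation; "force": force on the tool from outside, world axes, zero at the start; "ft_torque": the same for the moment, N m; "gripper_width": finger opening in m; "gripper_force": force on a finger pad.
Only numpy, scipy, OpenCV 4.12 (cv2) and the standard library are available. Lean on these libraries where they do the work, as an engineer would, in place of code of your own. Each camera call takes 0.05 s, during which the arm holds its last target. There are 200 camera calls.

## Task

Push the loose pale pine batten off the open board into the empty front bay, so that it lies flat behind the dark post with its long side flush against the back board. The mouth beside the post is shorter than the batten, so swing the end nearer the post in first, slide that end along behind the post, then push the other end home. Only push with the fingertips, with light force: do not pinch or lift the batten, and leave the jar, sugar bowl, mug, tweezers and spatula where they are.

Things in the scene. Friction and masses are not known exactly. Their poses are not given: they have to be found in the camera images.
- batten: Loose straight pale pine batten, 320 mm long (its y), 32 mm wide (x), 24 mm high (z), 0.1 to 0.2 kg, lying flat on the sage top board (z = 0) in front of the bay. Origin: centre of its underside. Its +y end is the one nearer the post and starts in front of the bay, to the -y side of the post. It slides freely when pushed and stops when the push stops.
- post_end (a point): Centre of the batten's +y end face, 12 mm above its underside: the end that goes in first and finishes behind the post.
- free_end (a point): Centre of the batten's -y end face, 12 mm above its underside: the end that is pushed home last.
- bay: Fixed open-topped bay of dark sage plywood boards, 15 mm thick, 45 mm high. Origin on the top board, mid front face of its back board; x points away from the robot, y along the back board. Empty front bay, no floor of its own: back board face x = 0, end boards' inner faces y = -200 and +200 mm, their front edges x = -100 mm, front open. Behind: a lane filled with two tubes, to x = 95 mm.
- post: Fixed upright round dark wooden post, 28 mm diameter, 60 mm high, in the mouth of the bay, 100 mm in front of the back board (86 mm clear behind it), 78 to 106 mm in y from the bay's origin towards +y. Origin at the centre of its foot, axes parallel to the bay's.
- jar: Bystander: sealed amber glass jar with brass-coloured cap, 76 mm diameter, 115 mm high, origin under its centre.
- sugar_bowl: Bystander: white porcelain sugar bowl with lid and two side handles, 104 mm diameter (147 mm over the handles), 107 mm high, origin under its centre.
- mug: Bystander: blue ceramic mug, 82 mm diameter, handle at its +y, 92 mm high, origin under its centre.
- tweezers: Bystander: steel tweezers lying flat, 128 mm long along x, 15 mm wide, 6 mm high, origin under the middle.
- spatula: Bystander: pale wooden spatula lying flat, along x from -145 (handle end) to +145 mm (blade end), blade 58 mm wide, 10 mm high, origin under the middle.

How it is judged:
On the way:
1. the batten stands angled in the mouth: its end nearer the post is inside the bay while its other end is still out in front (x of post_end in the frame of bay above -0.09 m and x of free_end in the frame of bay below -0.11 m), for 0.1 s.
At the end, for the whole second after the job is handed in: The batten rests flat on the board inside the bay, its +y end reaching behind the post, and at both ends the gap between its long side and the back board is at most 8 mm; it is still (x of post_end in the frame of bay between -0.024 and -0.01 m and x of free_end in the frame of bay between -0.024 and -0.01 m and y of post_end in the frame of post above 0 m and y of post_end in the frame of bay below 0.204 m and y of free_end in the frame of bay above -0.204 m and angle between batten's own z axis and vertical below 0.08 rad and height (world z) of batten below 0.008 m and linear speed of batten below 0.01 m/s); the robot touches nothing.
It fails at once if the batten is lifted or tipped up (height (world z) of batten above 0.012 m or angle between batten's own z axis and vertical above 0.2 rad).
It fails at once if the batten is pinched or pushed hard (over 35 N between fingers and batten) (contact force between the fingers and batten above 35 N).
It fails at once if the jar, sugar bowl, mug, tweezers or spatula is moved more than 15 mm (distance of any of jar, sugar_bowl, mug, tweezers, spatula from where it was at the start of the episode above 0.015 m).
It also fails if it takes over 67 s, if anything falls off the work surface, if the arm or the gripper's body presses on something with over 40 N, if the wrist force passes 120 N, or if a joint passes its speed limit or range.

## Working session

There is one attempt and no reset: what is moved stays moved. The work goes in short steps, each a Python script; the robot and the scene stay as the last script left them, time stands still between calls to the robot, and variables do not carry over. Pictures are saved under pics/ and viewed, at most 10 in all, crops included, and the job is handed in when it is done.

```bash
mkdir -p pics; python3 - <<'E'
from station import manip, viewer
import cv2, numpy as np
for n in ("top","scene"):
    im=viewer.capture(n); cv2.imwrite(f"pics/{n}0.png",im[:,:,::-1])
    p=viewer.camera_params(n); print(n,p["fx"],p["cx"],p["cy"],np.round(p["cam_to_world"],3).tolist())
s=manip.state(); print(s["tool_pos"],s["tcp_rot"],s["clock"],s["gripper_width"])
E
```

```text
top 472.4695945121643 257.36333825723926 193.8458898146154 [[-0.03, -0.991, 0.132, 0.302], [-1.0, 0.031, 0.002, 0.077], [-0.006, -0.132, -0.991, 1.439], [0.0, 0.0, 0.0, 1.0]]
scene 469.98267873475356 260.8143134740078 197.31974634434994 [[0.652, 0.517, -0.555, 1.19], [0.758, -0.464, 0.459, -0.495], [-0.021, -0.72, -0.694, 0.908], [0.0, 0.0, 0.0, 1.0]]
[0.23357018 0.52473169 0.23045904] [-3.13971125e+00 -1.16983182e-04  2.72277142e+00] 0.1 0.08527626147111274
```

View pics/top0.png

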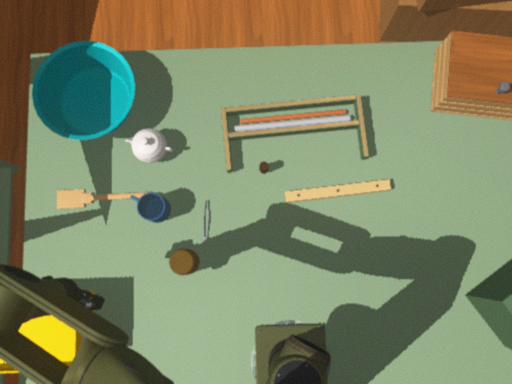

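View pics/scene0.png

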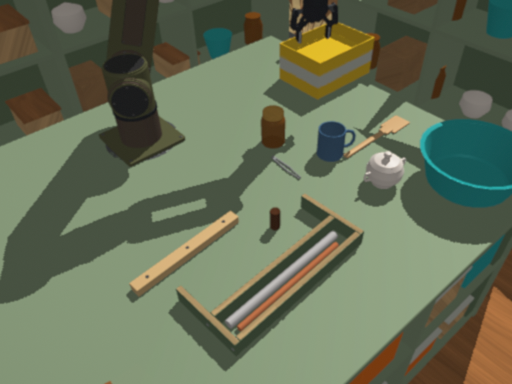

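The top view shows the batten from (287,196) to (391,185), the post at (264,168), and the bay between end boards at (226,140) and (362,127), open towards the robot. I'll measure these next.

```bash
cat > h.py <<'E'
from station import manip, viewer, gripper_to, kin, order
import cv2, numpy as np
def ray(n,u,v,z,p=None):
    p=p or viewer.camera_params(n); T=np.array(p["cam_to_world"])
    d=T[:3,:3]@[(u-p["cx"])/p["fx"],(v-p["cy"])/p["fy"],1]
    return (T[:3,3]+d*(z-T[2,3])/d[2])[:2]
def pix(n,P):
    p=viewer.camera_params(n); T=np.array(p["cam_to_world"]); c=T[:3,:3].T@(np.array(P)-T[:3,3])
    return np.array([p["fx"]*c[0]/c[2]+p["cx"],p["fy"]*c[1]/c[2]+p["cy"]])
def batten(im=None,show=False):
    """ends (post_end, free_end) world xy of the batten from the top camera"""
    im=viewer.capture("top") if im is None else im
    h=cv2.cvtColor(im,cv2.COLOR_RGB2HSV)
    m=cv2.inRange(h,(8,70,165),(28,200,255)); m[:, :200]=0; m[:,420:]=0; m[:70]=0; m[300:]=0
    m=cv2.morphologyEx(m,cv2.MORPH_CLOSE,np.ones((5,5)))
    c,_=cv2.findContours(m,cv2.RETR_EXTERNAL,cv2.CHAIN_APPROX_NONE)
    c=sorted(c,key=cv2.contourArea)[::-1]
    if show: print([(cv2.contourArea(k),cv2.minAreaRect(k)) for k in c[:4]])
    (u,v),(w,l),a=cv2.minAreaRect(c[0]); b=cv2.boxPoints(((u,v),(w,l),a))
    W=np.array([ray("top",x,y,.024) for x,y in b])
    if np.linalg.norm(W[0]-W[1])<np.linalg.norm(W[1]-W[2]): e=[(W[0]+W[1])/2,(W[2]+W[3])/2]
    else: e=[(W[1]+W[2])/2,(W[3]+W[0])/2]
    return sorted(e,key=lambda q:-q[1])
E
python3 - <<'E'
from h import *
im=viewer.capture("top"); e=batten(im,True); print(e,np.linalg.norm(e[0]-e[1]))
cv2.imwrite("pics/crop.png",cv2.resize(im[80:210,210:405,::-1],None,fx=4,fy=4,interpolation=cv2.INTER_CUBIC))
E
```

```text
[(4052.5, ((293.99688720703125, 131.1207275390625), (61.33760452270508, 141.7864532470703), 84.57940673828125)), (1075.0, ((337.0443420410156, 190.37713623046875), (11.27518081665039, 106.20868682861328), 83.2901611328125))]
[array([0.66736246, 0.17956437]), array([ 0.69586934, -0.25552874])] 0.43602598760976063
```

View pics/crop.png

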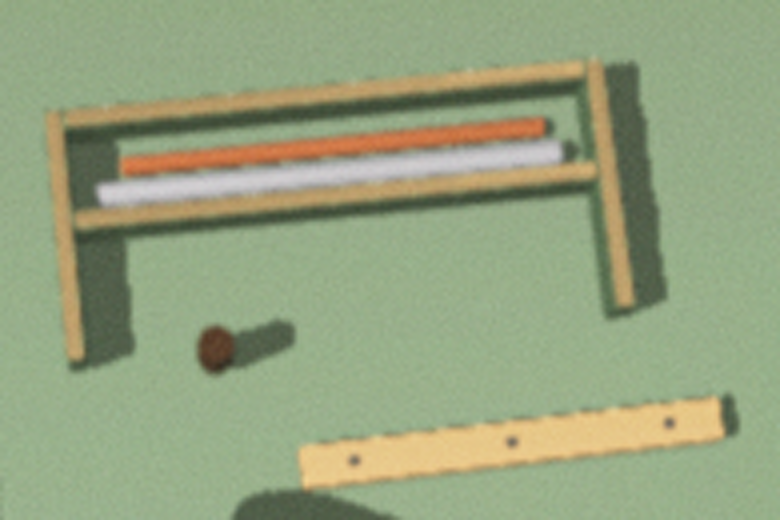

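The crop shows the end boards' front edges centred at (76,359) and (623,306), the back board's front edge from (78,229) to (598,178), the post's top at (216,348), and the batten in the clear.

```bash
cat >> h.py <<'E'
def cr(x,y,z): return ray("top",210+(x+.5)/4-.5,80+(y+.5)/4-.5,z)
E
python3 - <<'E'
from h import *
L=cr(76,359,.045);R=cr(623,306,.045);BL=cr(78,229,.045);BR=cr(598,178,.045);P=cr(216,348,.06)
d=(L-R)/np.linalg.norm(L-R); n=np.array([d[1],-d[0]])
print("LR",L,R,np.linalg.norm(L-R),"yaw",np.arctan2(-d[0],d[1]))
print("back",BL,BR,np.arctan2(-(BL-BR)[0],(BL-BR)[1]))
O=(L+R)/2+n*.1
print("O",O,"n",n,"BL,BR in bay x",(BL-O)@n,(BR-O)@n,"post in bay",(P-O)@n,(P-O)@d)
im=viewer.capture("top"); im[:155]=0; e=batten(im); print(e,np.linalg.norm(e[0]-e[1]),[((q-O)@n,(q-O)@d) for q in e])
# check with scene cam
for a,b in((-.1,.2075),(-.1,-.2075),(0,.2),(0,-.2)): print(a,b,pix("scene",[*(O+n*a+d*b),.045]))
print(pix("scene",[*(O-n*.1+d*.092),.06]))
E
```

```text
LR [0.56367198 0.16438006] [ 0.59128327 -0.24715346] 0.4124587485873868 yaw 0.06699324762048349
back [0.66347667 0.16067179] [ 0.69063184 -0.23418778] 0.06866358720768405
O [ 0.6772533  -0.03469239] n [0.99775679 0.06694315] BL,BR in bay x -0.0006674342488366332 -6.3271372803215825e-06 post in bay -0.10480186223122175 0.101395980028151
[array([ 4.79049666e-01, -4.42511266e-04]), array([ 0.50702699, -0.32050633])] 0.32128426942871474 [(np.float64(-0.1954662308289175), np.float64(0.04744142193949721)), (np.float64(-0.18897774181636162), np.float64(-0.2737773217425565))]
-0.1 0.2075 [302.15922785 193.73626425]
-0.1 -0.2075 [177.23343083 285.97246397]
0 0.2 [329.6119085  214.10615483]
0 -0.2 [208.78255528 311.39389195]
[271.68350752 212.09255061]
```

```bash
sed -i 's/(8,70,165),(28,200,255)/(8,50,215),(30,200,255)/' h.py; cat >> h.py <<'E'
YAW=.067; D=np.array([-np.sin(YAW),np.cos(YAW)]); N=np.array([np.cos(YAW),np.sin(YAW)])
O=np.array([.6773,-.0347])+D*.004
def w(x,y,z): return [*(O+N*x+D*y),z]
def b(q): return np.round([(q-O)@N,(q-O)@D],4)
def rot(a=0): return [np.pi,0,np.pi/2+YAW+a]   # finger back faces bay +x turned by a
def line(x,y,z=.01,a=None,v=.12,f=None):
    r=manip.line_to(w(x,y,z),None if a is None else rot(a),velocity=v,f_stop=f)
    s=manip.state(); print("hit" if r else "ok",np.round(s["force"],1),b(s["tool_pos"][:2]),round(s["clock"],1)); return r
def look(name):
    im=viewer.capture("top"); cv2.imwrite(f"pics/{name}.png",cv2.resize(im[80:280,200:420,::-1],None,fx=3,fy=3,interpolation=cv2.INTER_CUBIC))
    e=batten(im); print("post_end",b(e[0]),"free_end",b(e[1]),"len",round(np.linalg.norm(e[0]-e[1]),4)); return e
E
python3 - <<'E'
from h import *
look("a0")
gripper_to(0.0,20)
manip.move_ptp(w(-.255,.012,.1),rot()); 
line(-.255,.012); print(manip.state()["tool_pos"])
line(-.225,.012,v=.06,f=8)
line(-.115,-.015,v=.06,f=8)
line(-.17,-.015,v=.12); line(-.27,-.015,.14,v=.25)
look("a1")
E
```

```text
post_end [-0.1945  0.0412] free_end [-0.1876 -0.2766] len 0.3178
ok [ 0.5 -0.3 -0.2] [-0.2546  0.0121] 4.1
[ 0.4222432  -0.0357075   0.01024984]
ok [ 0.7 -0.1  0.5] [-0.2252  0.0121] 4.7
ok [-1.  -0.4  0.1] [-0.1152 -0.0149] 6.8
ok [ 0.4 -0.7  0.5] [-0.1689 -0.0153] 7.4
ok [-0.8 -0.7 -0.7] [-0.269  -0.0152] 8.2
post_end [-0.0741  0.0049] free_end [-0.1887 -0.2256] len 0.2574
```

View pics/a1.png

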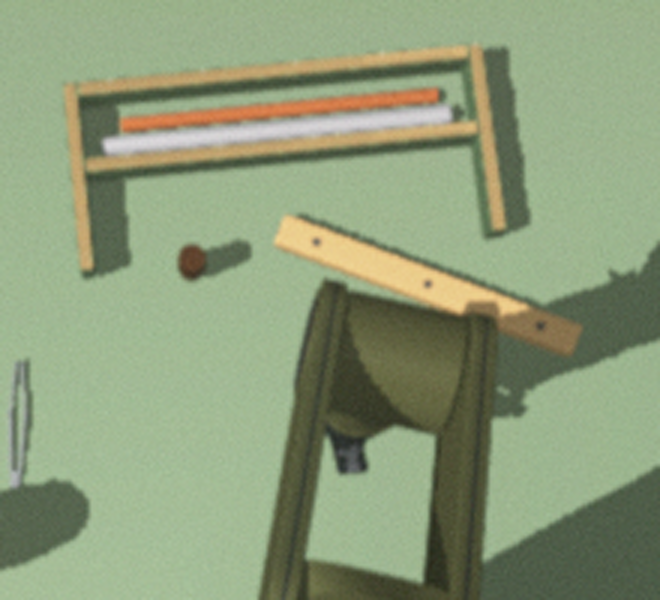

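The batten stands angled in the mouth: post end near (282,230), free end near (576,340), about 26° to the bay. Next I slide it along its own axis behind the post.

```bash
python3 - <<'E'
from h import *
f=np.array([-.217,-.282]); t=np.deg2rad(26.4); ax=np.array([np.sin(t),np.cos(t)]); a=-t
p=f-ax*.035
manip.move_ptp(w(*p,.1),rot(a)); line(*p,v=.2)
line(*(f+ax*.092),v=.07,f=8)
q=f+ax*.07; line(*q,v=.12); line(*(q-[.03,.12]),.14,v=.25)
look("a2")
E
```

```text
ok [0.2 0.3 0.2] [-0.2319 -0.3127] 10.0
ok [-0.9 -1.2  0.6] [-0.1763 -0.1995] 12.0
ok [-0.9 -0.2  0.8] [-0.1862 -0.2196] 12.3
ok [0.4 0.3 0.6] [-0.2165 -0.3376] 13.2
post_end [-0.0306  0.094 ] free_end [-0.1721 -0.1899] len 0.3172
```

View pics/a2.png

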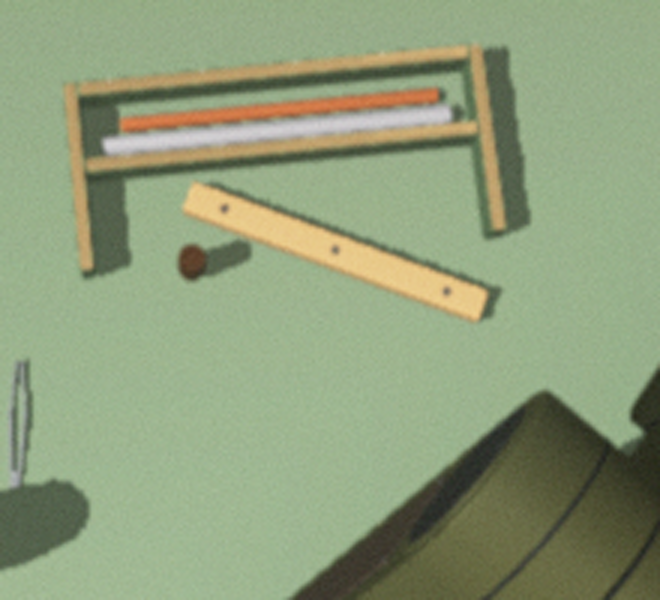

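The batten is now behind the post: post end at (192,197), free end at (487,305), with the post clear in front at (192,262). I'll swing the free end to about 15°, then slide the batten further along its axis.

```bash
python3 - <<'E'
from h import *
manip.move_ptp(w(-.225,-.15,.1),rot(-.46)); line(-.225,-.15,v=.2)
line(-.195,-.158,v=.1,f=8)
line(-.149,-.182,v=.06,a=-.26,f=8)
line(-.20,-.165,v=.15); line(-.22,-.32,.14,v=.25)
e=look("a3"); P,F=b(e[0]),b(e[1]); t=np.arctan2(*(P-F)); ax=np.array([np.sin(t),np.cos(t)]); print(np.degrees(t))
if 8<np.degrees(t)<22 and abs(np.linalg.norm(P-F)-.32)<.01:
    p=F-ax*.04
    manip.move_ptp(w(*p,.1),rot(-t)); line(*p,v=.2)
    s=(.158-P[1])/ax[1]-.011; line(*(F+ax*s),v=.06,f=8)
    q=F+ax*(s-.025); line(*q,v=.12); line(q[0]-.08,q[1]-.12,.14,v=.25)
    look("a4")
E
```

```text
ok [0.1 0.9 0.1] [-0.2242 -0.1515] 14.6
ok [-0.8  0.1  0.4] [-0.1945 -0.1583] 15.1
ok [-0.2 -0.9  0.1] [-0.1494 -0.1818] 16.1
ok [0.1 0.7 0.2] [-0.1993 -0.1655] 16.6
ok [ 0.2 -0.2 -1.2] [-0.2205 -0.3187] 17.6
post_end [-0.0445  0.099 ] free_end [-0.1282 -0.2067] len 0.317
15.312195668583351
ok [ 0.3 -0.1 -0.2] [-0.1388 -0.2462] 18.8
ok [-0.5  0.5  1.1] [-0.1152 -0.1582] 20.4
ok [ 0.4  0.1 -0.2] [-0.1219 -0.183 ] 20.8
ok [-0.5  0.8 -0. ] [-0.2019 -0.3011] 21.7
post_end [-0.0258  0.1572] free_end [-0.1128 -0.148 ] len 0.3174
```

View pics/a4.png

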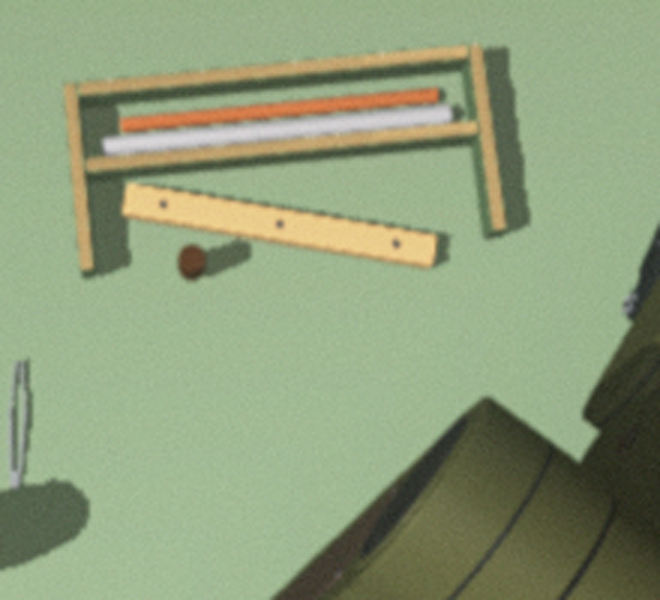

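The batten is at about 16° with its post end at (127,200), beside the back board, and its free end at (435,250), inside the end board. I'll push it home on the front face.

```bash
python3 - <<'E'
from h import *
manip.move_ptp(w(-.16,-.07,.1),rot(-.2)); line(-.16,-.07,v=.2)
line(-.115,-.07,v=.1,f=8)
line(-.033,-.07,a=0,v=.04,f=6)
line(-.085,-.07,v=.12)
line(-.085,.042,v=.12)
line(-.033,.042,v=.04,f=6)
line(-.085,.042,v=.12)
line(-.085,-.09,v=.15)
line(-.033,-.09,v=.04,f=6)
line(-.1,-.09,v=.15); line(-.22,-.25,.16,v=.25)
look("a5")
E
```

```text
ok [0.6 0.8 0.1] [-0.1595 -0.0713] 23.3
ok [-1.  -0.7 -0.5] [-0.1151 -0.0699] 23.9
hit [-0.2 -0.2  0.7] [-0.044  -0.0692] 25.5
ok [ 0.3 -0.7  0.1] [-0.0843 -0.0703] 26.0
ok [-0.   0.  -0.2] [-0.0848  0.0416] 27.1
hit [-0.5 -0.5 -0.2] [-0.0441  0.0421] 28.1
ok [-0.1  0.7 -0.2] [-0.0844  0.0419] 28.5
ok [ 0.6 -0.6  0.1] [-0.0853 -0.0893] 29.6
hit [-0.4 -0.1 -0.8] [-0.044  -0.0898] 30.5
ok [ 0.3 -0.2 -0.2] [-0.099  -0.0903] 31.1
ok [-0.  -0.2  0.4] [-0.2201 -0.2489] 32.2
post_end [-0.0178  0.1716] free_end [-0.0175 -0.1444] len 0.316
```

View pics/a5.png

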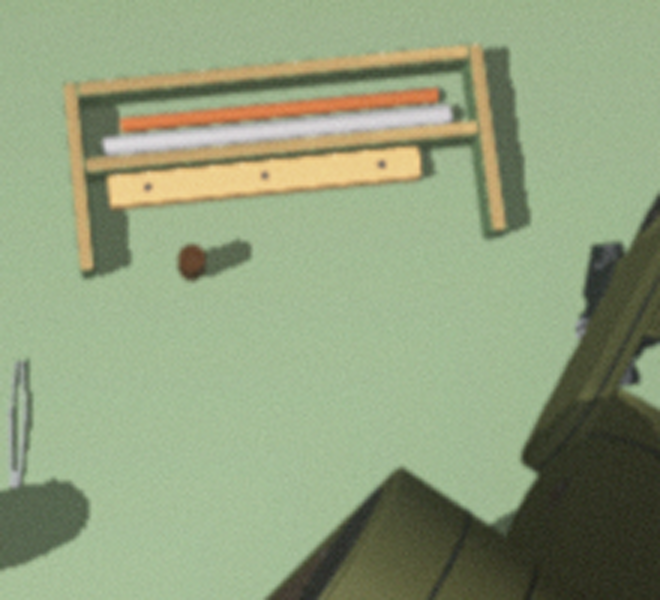

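The batten lies flush along the back board, from (108,190) to (421,162). All three final pushes stopped at the same depth, and the robot is clear. I'm handing the job in.

```bash
python3 -c "
from station import order; print(order.close_job())"
```

```text
the job is handed in; nothing more can be done
None
```

I pushed the batten into the bay and handed the job in after about 32 s: by the top camera it lies flush against the back board behind the post, both ends within the limits; the hand-in returned no verdict.

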